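# Unclip the rotary handpiece and lay it in its cradle

## Robot

A 6-joint arm with a two-finger parallel gripper is mounted at the origin on the work surface. World frame = base frame: x ahead of the robot, y to its left, z up, the work surface at z = 0. Lengths are in m, angles in rad, forces in N, time in s.
With the tool pointing down it reaches from about 0.25 to 0.725 m from the base axis. Payload 4 kg.
Tool frame: the origin (TCP) lies midway between the tips of the shut fingers; the grasp point (between the pads) lies 19 mm behind it (bot.grip_point_offset is the distance from the TCP to the grasp point, in m); z points along the fingers, y is the line along which they close (so a half turn about z gives the same grasp; the last joint's range is limited). The gripper opens to 85 mm and grips with 20 to 120 N. Pads are 22 mm wide; open, the fingers measure 114 mm over their backs; the gripper's body (76 mm by 85 mm) begins 54 mm behind the grasp point. The pads swing forward as they close: fully open they stand 13 mm farther back than shut.
Start: joints at [-1.225, 0.241, 0.005, 1.335, 0, 1.571], TCP at [0.169, -0.47, 0.231] pointing down, gripper open.
Joint ranges: [-2.72, 2.72], [-1.05, 1.87], [-1.09, 1.28], [-1.99, 2.15], [-1.42, 1.44], [-3.14, 3.14]. Speed limits (rad/s): [2.79, 2.79, 3.14, 3.14, 3.14, 3.14].

## Interface

Orientations are given as a unit quaternion [x, y, z, w].
In Python, from workcell import bot gives the robot as it stands.
- The arm moves only by the tool step_arm, never from a script. Its argument "targets" is text: rows parted by semicolons, each of 7 numbers parted by spaces: the opening, from -1 (shut) to 1 (fully open), so that 0 is half open, then the shift along the world's x, y, z normalised to -1 to 1, where 1 is 0.5 m, then the turn, a rotation vector about the world's x, y, z normalised to -1 to 1, where 1 is pi/4 rad. In form: gripper x y z wx wy wz; .... A call has 1 to 10 rows; each row is the pose to reach, as a shift and turn from the pose commanded when the call began; what a row does not reach only later rows make up. A row lasts 1/12 s, in which the tool goes at most 41.7 mm and 7.16 degrees, less where a joint would pass 70% of its speed; a pose out of reach is approached as far as the arm can. A call with a number of a shift or a turn outside -1 to 1 is refused whole. A call with a gripper value outside its range is refused whole. The fingers move at their own pace and stop on an object; the grip force is fixed at half the most. Time passes only in rows, so rows that repeat a pose let the fingers close. It gives the time, the measured TCP pose, the force, the opening and the grip force at its end, in the units of the state.
- bot.get_obs(): the state, without advancing time (a new reading comes with each control period).
- bot.camera(name): name is "side" or "top" or "wrist"; returns the picture (480x640x3 uint8, red, green, blue); there is no depth.
- bot.camera_info(name): a dict with "vertical_fov" (degrees; the focal length in pixels is half the picture's height over the tangent of half this angle, whatever the lens; pixels are square), "cx", "cy" (the principal point, pixels), "pose" (4x4, takes a point from camera to world coordinates). Camera axes: x right, y up, looking along -z (the intrinsics and any distortion apply to the point x, -y, -z); pixel columns grow to the right and rows downward; lengths in m; the calibration is good to about 2 mm. A picture is of the moment at which its call begins: read the wrist's pose just before it. camera_info takes no time and is no camera call; for the wrist camera it gives the pose at the moment of the call.
- bot.job_done(): hands the job in; it is judged then, once.
The state is a dict: "clock": time; "joint_pos": joint angles; "joint_vel": joint speeds; "tau": joint torques, N m; "eef_pos": TCP position; "tool_rot": TCP orientation; "ft_force": force on the tool from outside, world axes, zero at the start; "ft_torque": the same for the moment, N m; "grip_width": finger opening in m; "grasp_force": force on a finger pad.
Only numpy, scipy, OpenCV 4.12 (cv2) and the standard library are available. Lean on these libraries where they do the work, as an engineer would, in place of code of your own. Each camera call takes 0.05 s, during which the arm holds its last target. There are 200 camera calls.

## Task

Take the rotary handpiece, the one with the stepped, narrowing nose, out of its spring clips by pulling it straight up until they snap open, and lay it, without dropping it, across both vee saddles of the wooden cradle, with the middle of its barrel midway between the saddles; its nose may point either way. Leave the plain round bar in its own clips.

Things in the scene. Friction and masses are not known exactly. Their poses are not given: they have to be found in the camera images.
- handpiece: Rotary handpiece, steel, 110-220 g, lying level: barrel 22 mm in diameter, 130 mm long, with a stepped nose 38 mm long (16, 11, 4 mm thick) at its +x end. Origin on the axis at mid-barrel, x along it, z up. Starts in either rack station, nose to the rack's +x, its middle midway between the clips; grip it there across the barrel (fingers may reach 25 mm below the axis).
- bar: Plain round steel bar, 22 mm in diameter, 160 mm long, the same thickness all along with flat ends, lying in the rack's other station. Origin on its axis at mid-length, x along it. To be left there.
- rack: Fixed wooden board 220x190x16 mm; origin: centre of underside. Two stations along its x at y=+55 and -55 mm, each with two C-shaped steel spring clips open at the top, 12 mm wide, at x=+42 and -42 mm; lips reach 20 mm above the tool's axis. Tool axis 50 mm above the bench. A straight pull up of 8-15 N at its middle (firm grip, 40 N) snaps it free in 20 mm; 40 mm up it is clear.
- cradle: Fixed wooden cradle: board 120x70x10 mm, origin at centre of underside, z up. Two upright 90 degree vee saddles, 12 mm thick, at x=+40 and -40 mm, centred on y=0, 50 mm wide at the mouth, tops 59 mm above the bench. A 22 mm cylinder laid in both vees lies along the cradle's x, axis 45 mm above the bench. Between the saddles is only the board.

How it is judged:
On the way, in this order (a step that is already met when the one before it is completed fails the run):
1. the handpiece is pulled up clear of its clips, held in the fingers (z of handpiece in the frame of rack above 0.08 m and contact force between the fingers and handpiece above 0.5 N), for 0.1 s.
2. the handpiece is lowered onto the saddles while still held (not dropped) (horizontal distance between handpiece and cradle below 0.025 m and z of handpiece in the frame of cradle below 0.055 m and contact force between the fingers and handpiece above 0.5 N), for 0.05 s.
At the end, for the whole second after the job is handed in: The handpiece lies at rest across both saddles: middle of the barrel within 20 mm of the point midway between the saddles, axis 40 to 50 mm above the bench and within 10 degrees of the cradle's x axis, either way round. The plain bar is still in its clips, within 15 mm of where it started (horizontal distance between handpiece and cradle below 0.02 m and z of handpiece in the frame of cradle between 0.04 and 0.05 m and angle between the x axis of handpiece and the x axis of cradle, either way round below 0.17 rad and linear speed of handpiece below 0.02 m/s and distance of bar from where it was at the start of the episode below 0.015 m); the robot touches nothing.
It fails at once if the plain bar is pulled from its clips (distance of bar from where it was at the start of the episode above 0.02 m).
It also fails if it takes over 40 s, if anything falls off the work surface, if the arm or the gripper's body presses on something with over 40 N, if the wrist force passes 120 N, or if a joint passes its speed limit or range.

## Working session

There is one attempt and no reset: what is moved stays moved. The work goes in short steps, Python scripts to look and compute and a tool call to move; the robot and the scene stay as the last step left them, time stands still between calls to the robot, and variables do not carry over. Pictures are saved under pics/ and viewed, at most 10 in all, crops included, and the job is handed in when it is done.

Besides the shell and the picture viewer there is one more tool, called as name(argument=value, ...) on one line, values as JSON. step_arm: Moves the arm, as the interface text tells. Scaled input: -1 to 1 covers 0.5 m each way for a shift and pi/4 rad each way for a turn. Its arguments: {"type":"object","properties":{"targets":{"type":"string"}},"required":["targets"]}

```bash
mkdir -p pics; ls; python3 - <<'E'
from workcell import bot
import cv2
for n in ("top","side"):
    im=bot.camera(n); cv2.imwrite(f"pics/{n}0.png",im[:,:,::-1]); i=bot.camera_info(n); print(n,i)
o=bot.get_obs(); print(o)
E
```

```text
pics
top {'vertical_fov': 56.648286051129155, 'cx': 311.03833192282775, 'cy': 229.14950524873686, 'pose': array([[-0.02200139,  0.99718079, -0.07173842,  0.51637122],
       [-0.99975686, -0.02183908,  0.00304619,  0.00408101],
       [ 0.0014709 ,  0.071788  ,  0.99741883,  0.72426472],
       [ 0.        ,  0.        ,  0.        ,  1.        ]])}
side {'vertical_fov': 50.24542627866217, 'cx': 316.94237184764563, 'cy': 250.3206646582104, 'pose': array([[ 0.97651517,  0.13023222, -0.17163245,  0.41093013],
       [-0.2144069 ,  0.66566504, -0.7147865 , -0.65185517],
       [ 0.02116149,  0.73479904,  0.67795469,  0.6896988 ],
       [ 0.        ,  0.        ,  0.        ,  1.        ]])}
{'clock': 0.1, 'joint_pos': array([-1.22495264e+00,  2.41348650e-01,  3.91813830e-03,  1.33520945e+00,
        4.88843301e-05,  1.57081540e+00]), 'joint_vel': array([-2.63674625e-04, -1.63937373e-03,  1.36420589e-03, -1.06298044e-03,
        1.78419562e-03,  6.76806706e-06]), 'tau': array([-2.07474341e-04, -3.73137832e+01,  2.53009915e+01,  1.08905553e-02,
       -2.67934718e-05,  1.58086186e-05]), 'eef_pos': array([ 0.16932592, -0.46988116,  0.23051907]), 'tool_rot': array([ 9.85087462e-01,  1.72051856e-01, -1.34540071e-04, -9.12273098e-04]), 'ft_force': array([-0.22089926, -0.66959402, -0.7242526 ]), 'ft_torque': array([-0.01198167,  0.00342339, -0.01347137]), 'grasp_force': 0.0, 'grip_width': 0.08544535571153207}
```

View pics/top0.png

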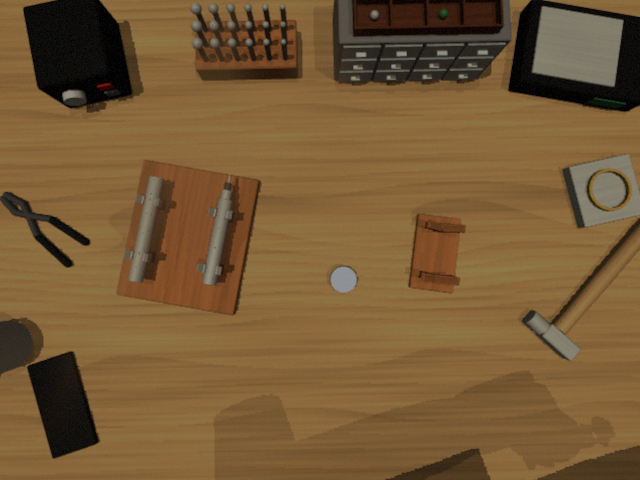

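View pics/side0.png

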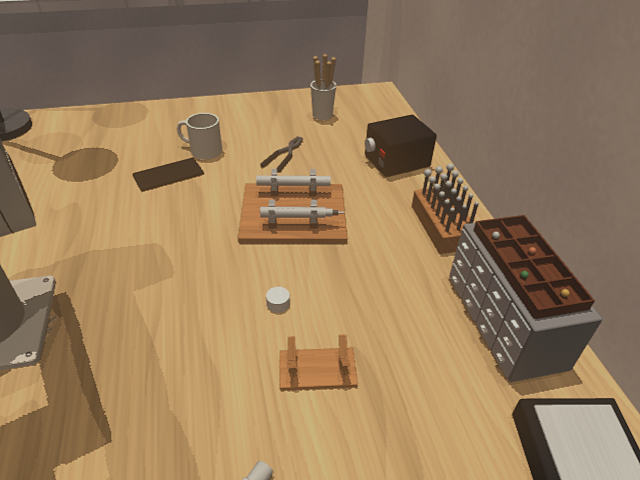

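The top view shows the handpiece in the right station (nose at about (229,180), barrel end at about (212,283)), the bar in the left station and the cradle near (436,253). The side view agrees: handpiece at about (261–345, 212), nearer than the bar, and cradle at about (318,368).

```bash
cat > h.py <<'E'
import numpy as np, cv2
def ray(info,u,v,z,h=480):
    f=h/2/np.tan(np.radians(info["vertical_fov"])/2); T=info["pose"]
    d=T[:3,:3]@np.array([(u-info["cx"])/f,-(v-info["cy"])/f,-1.]); o=T[:3,3]
    return o+d*(z-o[2])/d[2]
def proj(info,p,h=480):
    f=h/2/np.tan(np.radians(info["vertical_fov"])/2); T=info["pose"]
    c=T[:3,:3].T@(np.array(p)-T[:3,3]); return np.array([info["cx"]-f*c[0]/c[2],info["cy"]+f*c[1]/c[2]])
E
python3 - <<'E'
from h import *
from workcell import bot
i=bot.camera_info("top"); s=bot.camera_info("side")
im=cv2.imread("pics/top0.png"); hsv=cv2.cvtColor(im,cv2.COLOR_BGR2HSV)
# gray tools inside rack
m=((hsv[:,:,1]<70)&(hsv[:,:,2]>60)).astype(np.uint8); r=np.zeros_like(m); r[160:315,118:262]=m[160:315,118:262]
n,l,st,c=cv2.connectedComponentsWithStats(r)
for k in range(1,n):
    if st[k,4]>200:
        p=np.argwhere(l==k)[:,::-1].astype(np.float32); print(st[k],c[k],cv2.minAreaRect(p))
# barrel end points
a=ray(i,212.5,283,.05);b=ray(i,229,180,.05); print("hp end,tip",a,b,np.linalg.norm(a-b))
print("side",proj(s,a),proj(s,b))
w=((hsv[:,:,0]<13)&(hsv[:,:,1]>110)).astype(np.uint8)
for nm,(x0,y0,x1,y1),z in (("rack",(100,140,280,330),.016),("cradle",(395,200,480,305),.01)):
    q=np.zeros_like(w);q[y0:y1,x0:x1]=w[y0:y1,x0:x1]; q=cv2.morphologyEx(q,cv2.MORPH_CLOSE,np.ones((9,9)))
    cs,_=cv2.findContours(q,0,2); cc=max(cs,key=cv2.contourArea); rr=cv2.minAreaRect(cc); bx=cv2.boxPoints(rr); print(nm,rr,bx)
    P=np.array([ray(i,*t,z) for t in bx]); print(P.round(4),P.mean(0)); print(np.linalg.norm(P-np.roll(P,-1,0),axis=1))
big=[cv2.resize(im[150:325,105:275],None,fx=3,fy=3),cv2.resize(im[200:305,395:480],None,fx=5,fy=5)]
H=525; cv2.imwrite("pics/z.png",np.hstack([cv2.resize(big[0],(510,525)),cv2.resize(big[1],(425,525))])[:,:800] )
E
```

```text
[ 129  177   32  104 1200] [144.37   229.2775] ((145.6156463623047, 229.04493713378906), (14.11363410949707, 105.72988891601562), 11.768288612365723)
[ 198  189   34   96 1357] [216.69196758 238.53352985] ((215.44534301757812, 235.98968505859375), (23.528261184692383, 96.26375579833984), 10.68491268157959)
hp end,tip [0.48690078 0.15203283 0.05      ] [0.64298582 0.12584443 0.05      ] 0.15826678300606106
side [260.961799   212.75432188] [339.97491427 211.60964319]
rack ((191.35137939453125, 237.29981994628906), (112.16796875, 136.9385223388672), 10.527786254882812) [[123.70131 294.36926]
 [148.72166 159.73592]
 [259.00146 180.23038]
 [233.9811  314.8637 ]]
[[0.4707 0.2996 0.016 ]
 [0.6852 0.261  0.016 ]
 [0.6479 0.0838 0.016 ]
 [0.4349 0.126  0.016 ]] [0.55967131 0.19260881 0.016     ]
[0.21794753 0.18110905 0.21723446 0.17719032]
cradle ((437.0121765136719, 252.89024353027344), (48.14815139770508, 73.54740905761719), 6.340191841125488) [[409.02438 286.7805 ]
 [417.14633 213.68292]
 [464.99997 219.     ]
 [456.87802 292.09756]]
[[ 0.4723 -0.1522  0.01  ]
 [ 0.589  -0.1697  0.01  ]
 [ 0.5787 -0.2465  0.01  ]
 [ 0.4622 -0.2281  0.01  ]] [ 0.52552942 -0.19915764  0.01      ]
[0.11805801 0.0774845  0.11799389 0.07657706]
```

View pics/z.png

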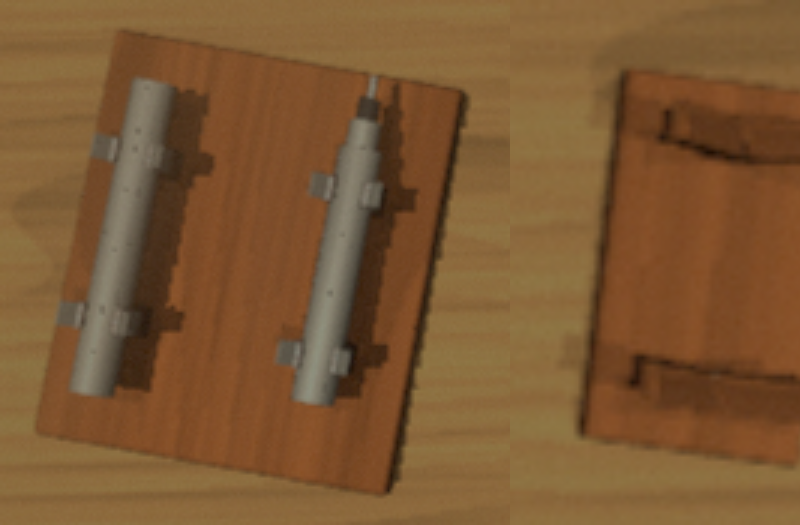

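The zoom shows the barrel running from (210,284) to its shoulder at (225,201), and the cradle board's left edge from (418,214) to (410,287). I'll move over the cradle for a close look.

step_arm(targets="1 0.6 0.54 0.1 0 0 -0.65;1 0.6 0.54 0.1 0 0 -0.65;1 0.6 0.54 0.1 0 0 -0.65;1 0.6 0.54 0.1 0 0 -0.65;1 0.6 0.54 0.1 0 0 -0.65;1 0.6 0.54 0.1 0 0 -0.65;1 0.6 0.54 0.1 0 0 -0.65;1 0.6 0.54 0.1 0 0 -0.65;1 0.6 0.54 0.1 0 0 -0.65;1 0.6 0.54 0.1 0 0 -0.65")

```text
clock: 0.93
eef_pos: [0.4629, -0.2054, 0.28]
tool_rot: [0.997, -0.082, -0.0, -0.0]
ft_force: [0.3, -1.0, -0.3]
grip_width: 0.0856
grasp_force: 0.0
```

step_arm(targets="1 0 0 0 0 0 0;1 0 0 0 0 0 0;1 0 0 0 0 0 0;1 0 0 0 0 0 0")

```text
clock: 1.27
eef_pos: [0.461, -0.2077, 0.2796]
tool_rot: [0.997, -0.083, -0.001, -0.0]
ft_force: [0.4, -0.4, 0.9]
grip_width: 0.0856
grasp_force: 0.0
```

```bash
python3 - <<'E'
from h import *
from workcell import bot
o=bot.get_obs(); w=bot.camera_info("wrist"); im=bot.camera("wrist")[:,:,::-1]; cv2.imwrite("pics/w0.png",im)
np.save("w0.npy",w,allow_pickle=True)
print(w,o["joint_pos"],o["eef_pos"],o["tool_rot"],o["clock"])
for p in [(.525,-.199,.01),(.48,-.152,.01)]: print(proj(w,p))
E
```

```text
{'vertical_fov': 70.5372528798039, 'cx': 313.8346111791132, 'cy': 241.16083466765264, 'pose': array([[-1.64278274e-01,  9.39440036e-01,  3.00774115e-01,
         5.36721266e-01],
       [-9.86413859e-01, -1.56637154e-01, -4.95227231e-02,
        -2.20749374e-01],
       [ 5.88772514e-04, -3.04823263e-01,  9.52408752e-01,
         4.21862218e-01],
       [ 0.00000000e+00,  0.00000000e+00,  0.00000000e+00,
         1.00000000e+00]])} [-4.23195088e-01  2.38120089e-01  1.26606136e-01  1.46065938e+00
 -3.01021266e-04  2.88441540e+00] [ 0.46101317 -0.20774529  0.27957516] [ 9.96556499e-01 -8.29134992e-02 -6.99265599e-04 -8.78421904e-05] 1.2667
[296.92858374 146.13617996]
[265.53670533 190.60137532]
```

View pics/w0.png

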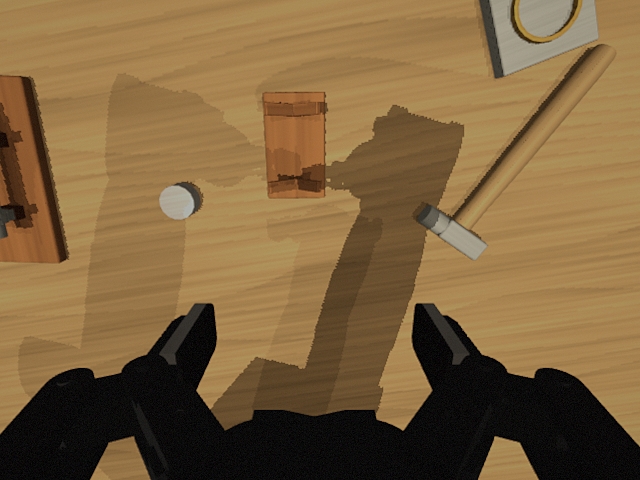

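The cradle board shows with corners at about (263,93), (325,93), (325,197) and (267,198). Joint 6 would go past its range at the rack, so I'll take the grasp half a turn round.

```bash
python3 - <<'E'
from h import *
from workcell import bot
w=np.load("w0.npy",allow_pickle=True).item(); t=bot.camera_info("top")
P=np.array([ray(w,u,v,.01) for u,v in [(263,93),(325,93),(325,197),(267,198)]])
print(P.round(4),P.mean(0)); d=(P[0]+P[1]-P[2]-P[3])/2; print(np.linalg.norm(d),np.degrees(np.arctan2(d[1],d[0])))
Q=np.array([ray(t,u,v,.01) for u,v in [(417.8,214.4),(461,218.5),(454.5,292),(410,287.5)]])
print(Q.round(4),Q.mean(0)); d=(Q[0]+Q[1]-Q[2]-Q[3])/2; print(np.linalg.norm(d),np.degrees(np.arctan2(d[1],d[0])))
a=ray(t,210,284.5,.05);b=ray(t,225,200.7,.05);d=b-a;print("hp",(a+b)/2,np.linalg.norm(d),np.degrees(np.arctan2(d[1],d[0])))
c=[ray(t,105+u/3,150+v/3,.068) for u,v in [(321,186),(372,194),(288,353),(340,360)]];print("clips",np.mean(c,0))
E
```

```text
[[ 0.5876 -0.1718  0.01  ]
 [ 0.5762 -0.2402  0.01  ]
 [ 0.4604 -0.2221  0.01  ]
 [ 0.4708 -0.1519  0.01  ]] [ 0.52372568 -0.19652012  0.01      ]
0.11782144234340769 -9.293567983647579
[[ 0.5878 -0.1708  0.01  ]
 [ 0.5797 -0.2401  0.01  ]
 [ 0.4624 -0.2243  0.01  ]
 [ 0.4711 -0.1537  0.01  ]] [ 0.52523697 -0.19723965  0.01      ]
0.11814332827031193 -7.9817352571217395
hp [0.54798021 0.1440127  0.05      ] 0.12865877108037804 -10.56265748105531
clips [0.54921792 0.14386558 0.068     ]
```

step_arm(targets="1 0.02 0.14 0 0 0 0.15;1 0.02 0.28 0 0 0 0.3;1 0.02 0.4 0 0 0 0.45;1 0.02 0.5 0 0 0 0.6;1 0.02 0.6 0 0 0 0.75;1 0.02 0.7 0 0 0 0.9;1 0.02 0.7 0 0 0 1;1 0.02 0.7 0 0 0 1")

```text
clock: 1.98
eef_pos: [0.4714, 0.126, 0.2803]
tool_rot: [0.952, 0.305, 0.0, 0.0]
ft_force: [0.1, -0.1, -1.0]
grip_width: 0.0851
grasp_force: 0.0
```

step_arm(targets="1 0 0 0 0 0 1;1 0 0 0 0 0 1;1 0 0 0 0 0 1;1 0 0 0 0 0 1;1 0 0 0 0 0 1;1 0 0 0 0 0 1;1 0 0 0 0 0 1")

```text
clock: 2.57
eef_pos: [0.4718, 0.1241, 0.28]
tool_rot: [0.762, 0.647, -0.0, -0.0]
ft_force: [-0.2, 0.0, 0.3]
grip_width: 0.0853
grasp_force: 0.0
```

step_arm(targets="1 0.06 0 0 0 0 1;1 0.06 0 0 0 0 1;1 0.06 0 0 0 0 1;1 0.06 0 0 0 0 1;1 0.06 0 0 0 0 1;1 0.06 0 0 0 0 1;1 0.06 0 0 0 0 1")

```text
clock: 3.15
eef_pos: [0.5018, 0.1239, 0.28]
tool_rot: [0.457, 0.89, -0.0, -0.0]
ft_force: [0.4, 0.1, -1.2]
grip_width: 0.0851
grasp_force: 0.0
```

step_arm(targets="1 0.06 0 0 0 0 1;1 0.06 0 0 0 0 1;1 0.06 0 0 0 0 1;1 0.06 0 0 0 0 1;1 0.06 0 0 0 0 1;1 0.06 0 0 0 0 1;1 0.06 0 0 0 0 1;1 0.06 0 0 0 0 1")

```text
clock: 3.82
eef_pos: [0.5318, 0.1239, 0.28]
tool_rot: [0.083, 0.997, -0.0, -0.0]
ft_force: [-0.2, 0.7, 0.8]
grip_width: 0.0854
grasp_force: 0.0
```

```bash
python3 - <<'E'
from h import *
from workcell import bot
o=bot.get_obs(); w=bot.camera_info("wrist"); im=bot.camera("wrist")[:,:,::-1]; cv2.imwrite("pics/w1.png",im)
np.save("w1.npy",w,allow_pickle=True)
from scipy.spatial.transform import Rotation as R
print(o["joint_pos"],o["eef_pos"],R.from_quat(o["tool_rot"]).as_matrix(),o["clock"],w["pose"][:3,3])
E
```

```text
[ 2.28988936e-01  3.20700520e-01  2.39072984e-01  1.48957157e+00
 -7.82744200e-05  3.96142729e-01] [0.53184009 0.12393536 0.28000886] [[-9.86062241e-01  1.66376432e-01 -3.74496696e-04]
 [ 1.66376503e-01  9.86062286e-01 -1.67659041e-04]
 [ 3.41382555e-04 -2.27629701e-04 -9.99999916e-01]] 3.8167 [0.45440756 0.13671773 0.42243631]
```

View pics/w1.png

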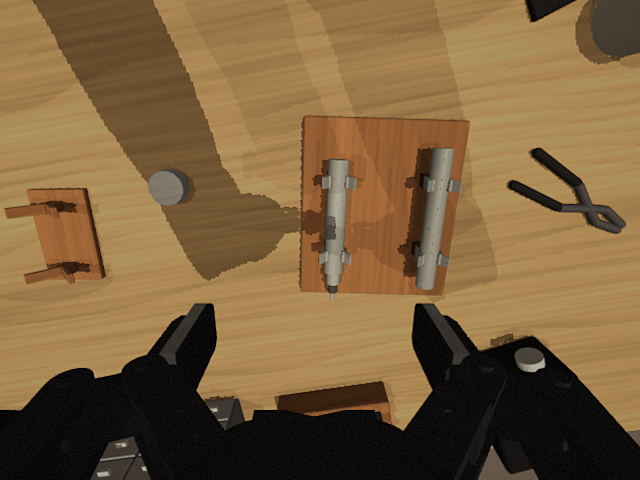

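The wrist view shows the handpiece with its end at (338,160), shoulder near (333,270), and clips at (326,182), (349,183), (321,257) and (347,258).

```bash
python3 - <<'E'
from h import *
w=np.load("w1.npy",allow_pickle=True).item()
im=cv2.imread("pics/w1.png"); hsv=cv2.cvtColor(im,cv2.COLOR_BGR2HSV)
m=((hsv[:,:,1]<70)&(hsv[:,:,2]>50))
L=[];
for v in list(range(196,246,4)):
    x=np.where(m[v,305:375])[0]+305; L.append((x.min(),x.max(),v))
print(L)
for z in (.06,.068):
  c=np.array([ray(w,u,v,z) for u,v in [(326,182),(349,183),(321,257),(347,258)]]);print(z,c.mean(0)); d=(c[0]+c[1]-c[2]-c[3])/2; print(np.linalg.norm(d),np.degrees(np.arctan2(-d[1],-d[0])))
pts=[ray(w,(a+b+1)/2,v,.052) for a,b,v in L if 12<b-a<26]
pts=np.array(pts); k=np.polyfit(pts[:,0],pts[:,1],1); print(np.degrees(np.arctan(k[0])),np.polyval(k,.548))
a=ray(w,338.5,160,.055); print("end",a)
E
```

```text
[(np.int64(327), np.int64(346), 196), (np.int64(327), np.int64(345), 200), (np.int64(327), np.int64(345), 204), (np.int64(327), np.int64(345), 208), (np.int64(327), np.int64(345), 212), (np.int64(327), np.int64(344), 216), (np.int64(327), np.int64(344), 220), (np.int64(326), np.int64(344), 224), (np.int64(326), np.int64(344), 228), (np.int64(326), np.int64(344), 232), (np.int64(326), np.int64(343), 236), (np.int64(326), np.int64(343), 240), (np.int64(326), np.int64(343), 244)]
0.06 [0.54914795 0.14489423 0.06      ]
0.08490357116898056 -10.998274607338695
0.068 [0.54705676 0.14471375 0.068     ]
0.08302950790324838 -10.998274607338711
-10.764062726692247 0.14584454113977546
end [0.48499843 0.15766987 0.055     ]
```

step_arm(targets="1 0.032 0.042 -0.06 0 0 -0.025;1 0.032 0.042 -0.12 0 0 -0.025;1 0.032 0.042 -0.18 0 0 -0.025;1 0.032 0.042 -0.24 0 0 -0.025;1 0.032 0.042 -0.3 0 0 -0.025;1 0.032 0.042 -0.3 0 0 -0.025;1 0.032 0.042 -0.3 0 0 -0.025")

```text
clock: 4.45
eef_pos: [0.5465, 0.1456, 0.1288]
tool_rot: [0.093, 0.996, -0.001, -0.002]
ft_force: [0.8, -0.4, 0.5]
grip_width: 0.0854
grasp_force: 0.0
```

```bash
python3 - <<'E'
from h import *
from workcell import bot
o=bot.get_obs(); w=bot.camera_info("wrist"); im=bot.camera("wrist")[:,:,::-1].copy()
for dz in (.0,): 
    R_=o["eef_pos"]
print(o["eef_pos"],o["tool_rot"],[proj(w,(R_[0],R_[1],z)) for z in (.05,.061)])
cv2.imwrite("pics/w2.png",im); np.save("w2.npy",w,allow_pickle=True)
E
```

```text
[0.54649213 0.14562203 0.12877348] [ 9.29704979e-02  9.95666241e-01 -8.11256401e-04 -2.13663197e-03] [array([314.64027221, 253.01736509]), array([314.63391028, 258.54904322])]
```

View pics/w2.png

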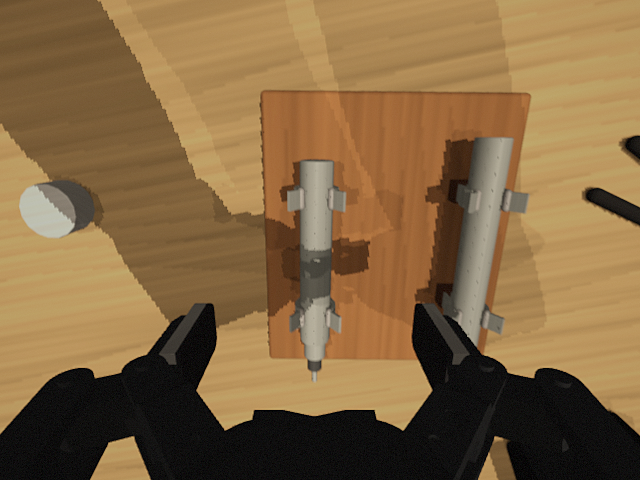

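The barrel is centred at u≈316 and its middle is at v≈255, matching the projected tool axis (315,255). Next I descend and grip.

step_arm(targets="1 0 0 -0.05 0 0 0;1 0 0 -0.1 0 0 0;1 0 0 -0.14 0 0 0;1 0 0 -0.17 0 0 0;1 0 0 -0.19 0 0 0;1 0 0 -0.2 0 0 0;1 0 0 -0.2 0 0 0;1 0 0 -0.2 0 0 0")

```text
clock: 5.17
eef_pos: [0.5492, 0.1469, 0.0316]
tool_rot: [0.092, 0.996, 0.0, 0.001]
ft_force: [-0.1, -0.7, 0.8]
grip_width: 0.0853
grasp_force: 0.0
```

step_arm(targets="-1 0 0 0 0 0 0;-1 0 0 0 0 0 0;-1 0 0 0 0 0 0;-1 0 0 0 0 0 0;-1 0 0 0 0 0 0;-1 0 0 0 0 0 0;-1 0 0 0 0 0 0;-1 0 0 0 0 0 0;-1 0 0 0 0 0 0;-1 0 0 0 0 0 0")

```text
clock: 6.0
eef_pos: [0.548, 0.1461, 0.0305]
tool_rot: [0.092, 0.996, -0.001, 0.0]
ft_force: [-1.1, -3.4, 6.0]
grip_width: 0.0204
grasp_force: 58.6
```

step_arm(targets="-1 0 0 0.01 0 0 0;-1 0 0 0.02 0 0 0;-1 0 0 0.03 0 0 0;-1 0 0 0.04 0 0 0;-1 0 0 0.05 0 0 0;-1 0 0 0.06 0 0 0;-1 0 0 0.07 0 0 0;-1 0 0 0.08 0 0 0;-1 0 0 0.09 0 0 0;-1 0 0 0.1 0 0 0")

```text
clock: 6.83
eef_pos: [0.548, 0.1468, 0.0807]
tool_rot: [0.092, 0.996, 0.0, 0.0]
ft_force: [-0.3, -0.3, -0.9]
grip_width: 0.0204
grasp_force: 59.9
```

step_arm(targets="-1 0 0 0.02 0 0 0;-1 0 0 0.04 0 0 0;-1 0 0 0.06 0 0 0;-1 0 0 0.08 0 0 0;-1 0 0 0.1 0 0 0;-1 0 0 0.12 0 0 0;-1 0 0 0.14 0 0 0;-1 0 0 0.14 0 0 0;-1 0 0 0.14 0 0 0")

```text
clock: 7.58
eef_pos: [0.5485, 0.1469, 0.1509]
tool_rot: [0.092, 0.996, 0.0, 0.001]
ft_force: [-0.2, -0.3, -1.4]
grip_width: 0.0201
grasp_force: 59.9
```

```bash
python3 - <<'E'
from h import *
from workcell import bot
w=bot.camera_info("wrist"); o=bot.get_obs(); im=bot.camera("wrist")[:,:,::-1]; s=bot.camera("side")[:,:,::-1]
cv2.imwrite("pics/w3.png",np.hstack([im[100:480,180:480],cv2.resize(s[140:260,220:370],(475,380))]))
np.save("w3.npy",w,allow_pickle=True); print(o["eef_pos"],o["tool_rot"],o["joint_pos"])
E
```

```text
[0.54847039 0.1468509  0.15093445] [9.20410669e-02 9.95754816e-01 3.08918468e-04 8.31930750e-04] [2.61608373e-01 4.17259395e-01 4.24567742e-02 1.19421884e+00
 3.13586811e-06 4.45951489e-01]
```

View pics/w3.png

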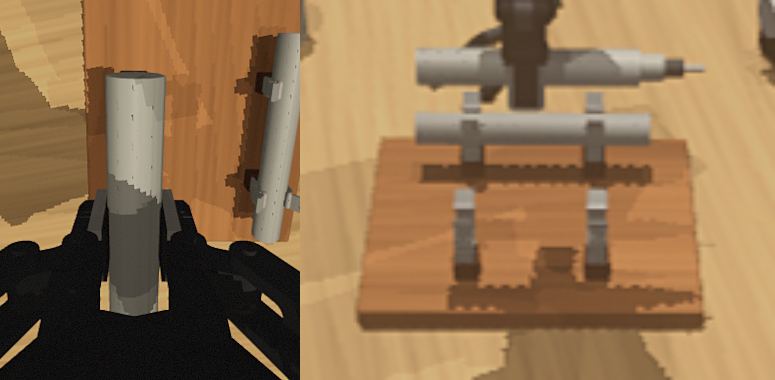

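The handpiece is held level at mid-barrel and the bar is still in its clips. Next I carry it over the cradle.

step_arm(targets="-1 0 -0.03 0.02 0 0 0.01;-1 -0.01 -0.09 0.02 0 0 0.02;-1 -0.01 -0.15 0.02 0 0 0.044;-1 -0.02 -0.22 0.02 0 0 0.044;-1 -0.02 -0.29 0.02 0 0 0.044;-1 -0.03 -0.36 0.02 0 0 0.044;-1 -0.03 -0.43 0.02 0 0 0.044;-1 -0.04 -0.5 0.02 0 0 0.044;-1 -0.047 -0.57 0.02 0 0 0.044;-1 -0.047 -0.63 0.02 0 0 0.044")

```text
clock: 8.52
eef_pos: [0.5228, -0.1703, 0.1591]
tool_rot: [0.075, 0.997, 0.0, -0.001]
ft_force: [0.7, -0.5, -1.7]
grip_width: 0.0204
grasp_force: 59.9
```

step_arm(targets="-1 0 -0.035 0 0 0 0;-1 0 -0.056 -0.02 0 0 0;-1 0 -0.056 -0.05 0 0 0;-1 0 -0.056 -0.07 0 0 0;-1 0 -0.056 -0.08 0 0 0;-1 0 -0.056 -0.08 0 0 0;-1 0 -0.056 -0.08 0 0 0")

```text
clock: 9.1
eef_pos: [0.5242, -0.1953, 0.1195]
tool_rot: [0.074, 0.997, 0.0, -0.001]
ft_force: [0.2, -0.1, -1.1]
grip_width: 0.0201
grasp_force: 59.9
```

```bash
python3 - <<'E'
from h import *
from workcell import bot
w=bot.camera_info("wrist"); o=bot.get_obs(); im=bot.camera("wrist")[:,:,::-1]; s=bot.camera("side")[:,:,::-1]; t=bot.camera("top")[:,:,::-1]
cv2.imwrite("pics/w4.png",np.hstack([im[0:380,180:420],cv2.resize(s[280:400,250:390],(443,380))])); 
cv2.imwrite("pics/t4.png",t);cv2.imwrite("pics/w4f.png",im);cv2.imwrite("pics/s4f.png",s)
np.save("w4.npy",w,allow_pickle=True); print(o["eef_pos"],o["tool_rot"],o["joint_pos"])
for p in [(.5245,-.197,.01)]: print(proj(w,p))
E
```

```text
[ 0.52419611 -0.19528785  0.11947352] [ 7.41272963e-02  9.97248508e-01  2.84583149e-04 -6.89988117e-04] [-3.56706482e-01  4.28545339e-01 -2.70149764e-02  1.11671995e+00
  1.61910280e-04 -2.08315858e-01]
[312.13656124 240.26644155]
```

View pics/w4.png

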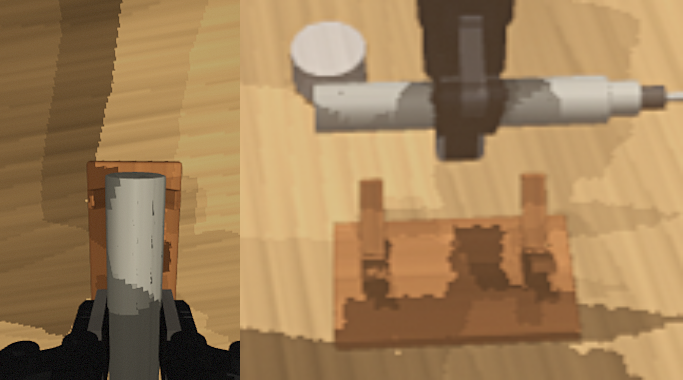

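The wrist view shows the board's end edge centred at (315,161), with the handpiece in line with it. I'll check the along-axis offset.

```bash
python3 - <<'E'
from h import *
from workcell import bot
w=np.load("w4.npy",allow_pickle=True).item(); s=bot.camera_info("side")
E=ray(w,314.5,162,.01); a=np.radians(-8.5); print("end",E,"centre",E+.06*np.array([np.cos(a),np.sin(a),0]))
f=443/140
P=[ray(s,250+(u-240)/f,280+v/f,z) for u,v,z in [(371,181,.059),(533,175,.059)]]; print(P,np.mean(P,0))
e=ray(s,250+(315-240)/f,280+107/f,.139);print("barrel end",e,"mid",e+.065*np.array([np.cos(a),np.sin(a),0]))
print(proj(w,(.5245-.065*np.cos(a),-.197-.065*np.sin(a),.139)))
E
```

```text
end [ 0.46593097 -0.18648125  0.01      ] centre [ 0.52527192 -0.19534981  0.01      ]
[array([ 0.49002158, -0.17123161,  0.059     ]), array([ 0.56799527, -0.18330488,  0.059     ])] [ 0.52900842 -0.17726824  0.059     ]
barrel end [ 0.46306146 -0.18729292  0.139     ] mid [ 0.52734749 -0.19690053  0.139     ]
[310.24407274 174.65945275]
```

step_arm(targets="-1 0 0 -0.03 0 0 0;-1 0 0 -0.06 0 0 0;-1 0 0 -0.09 0 0 0;-1 0 0 -0.12 0 0 0;-1 0 0 -0.14 0 0 0;-1 0 0 -0.155 0 0 0;-1 0 0 -0.165 0 0 0;-1 0 0 -0.175 0 0 0;-1 0 0 -0.18 0 0 0;-1 0 0 -0.18 0 0 0")

```text
clock: 10.08
eef_pos: [0.5244, -0.1963, 0.0299]
tool_rot: [0.075, 0.997, 0.0, -0.0]
ft_force: [-1.1, 0.3, -1.0]
grip_width: 0.0207
grasp_force: 59.9
```

step_arm(targets="-1 0 0 -0.003 0 0 0;-1 0 0 -0.006 0 0 0;-1 0 0 -0.008 0 0 0;-1 0 0 -0.008 0 0 0")

```text
clock: 10.42
eef_pos: [0.5247, -0.1963, 0.0263]
tool_rot: [0.075, 0.997, 0.0, 0.0]
ft_force: [1.0, -0.0, -0.5]
grip_width: 0.0201
grasp_force: 60.2
```

step_arm(targets="-1 0 0 -0.001 0 0 0;-1 0 0 -0.002 0 0 0;-1 0 0 -0.002 0 0 0")

```text
clock: 10.67
eef_pos: [0.525, -0.196, 0.0259]
tool_rot: [0.075, 0.997, 0.0, 0.001]
ft_force: [-0.7, 1.7, 3.6]
grip_width: 0.0208
grasp_force: 60.6
```

step_arm(targets="-1 0 0 -0.001 0 0 0;-1 0 0 -0.002 0 0 0;-1 0 0 -0.002 0 0 0")

```text
clock: 10.92
eef_pos: [0.5251, -0.1958, 0.0255]
tool_rot: [0.074, 0.997, 0.0, 0.001]
ft_force: [-2.2, 3.4, 8.7]
grip_width: 0.0202
grasp_force: 61.1
```

The force rise shows it is seated. Releasing and retreating.

step_arm(targets="-0.3 0 0 0 0 0 0;0 0 0 0 0 0 0;0.3 0 0 0 0 0 0;1 0 0 0 0 0 0;1 0 0 0 0 0 0;1 0 0 0 0 0 0;1 0 0 0 0 0 0;1 0 0 0 0 0 0;1 0 0 0 0 0 0;1 0 0 0 0 0 0")

```text
clock: 11.75
eef_pos: [0.5244, -0.1963, 0.024]
tool_rot: [0.075, 0.997, -0.0, -0.0]
ft_force: [1.6, 0.2, -0.0]
grip_width: 0.0855
grasp_force: 0.0
```

step_arm(targets="1 0 0 0.03 0 0 0;1 0 0 0.06 0 0 0;1 0 0 0.1 0 0 0;1 0 0 0.15 0 0 0;1 0 0 0.2 0 0 0;1 0 0 0.25 0 0 0;1 0 0 0.3 0 0 0;1 0 0 0.3 0 0 0;1 0 0 0.3 0 0 0")

```text
clock: 12.5
eef_pos: [0.5256, -0.1968, 0.176]
tool_rot: [0.075, 0.997, -0.001, 0.002]
ft_force: [0.1, 0.7, -0.3]
grip_width: 0.0853
grasp_force: 0.0
```

```bash
python3 - <<'E'
from h import *
from workcell import bot
w=bot.camera_info("wrist"); im=bot.camera("wrist")[:,:,::-1]; s=bot.camera("side")[:,:,::-1]
cv2.imwrite("pics/w5.png",np.hstack([im[60:440,150:490],cv2.resize(s[280:400,250:390],(443,380))]))
a=np.radians(-8.5); c=np.array([.525,-.1965,.045]);d=np.array([np.cos(a),np.sin(a),0])*.065
print([proj(w,p)-[150,60] for p in (c-d,c,c+d)])
E
```

```text
[array([164.63979285,  89.98872449]), array([164.61606928, 170.33313635]), array([164.59545979, 240.1310994 ])]
```

View pics/w5.png

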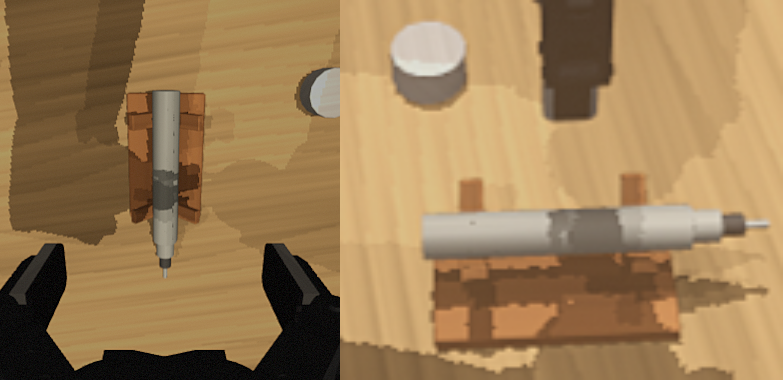

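The handpiece lies seated in both vees, with its end at (166,91) where (165,90) was predicted, and the gripper is clear. Handing in.

```bash
python3 -c "
from workcell import bot
print(bot.job_done())"
```

```text
the job is handed in; nothing more can be done
None
```

The handpiece is out of its clips and lies centred across both vee saddles, the plain bar was left in its own clips, and the job is handed in; no verdict was returned.

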